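Wind the microscope stage out and hold the sample tray over the code reader

TASK

Turn the black handwheel of the measuring microscope, regrasping as needed, until the stage is fully out at its load stop. Then lift the sample tray off the stage by its upright tab, carry it without letting the loose steel ball roll out of its pocket, and hold it level about 8 cm above the window of the code reader, its middle over the middle of the window; finish while still holding it there, and leave the other things on the bench where they are.

Things in the scene. Friction and masses are not known exactly. Their poses are not given: they have to be found in the camera images.
- handwheel_center (a point): centre of the black fluted handwheel, on its vertical axis, half-way up. The wheel is 55 mm in diameter, 26 mm tall (13 mm above and below this point), on a thin shaft 20 mm above a small gear housing. Nothing within 60 mm of its axis reaches higher than 33 mm below this point. Grasp it across its diameter from above.
- handwheel (a joint): handwheel angle in rad, positive counter-clockwise seen from above; counter-clockwise winds the stage out, 27 mm per rad (geared together). 0 = stage fully in under the optics, 3.889 = fully out at the load stop. Starts between 0 and 0.6. Takes about 0.12 N m to turn and stays where it is left.
- stage (a joint): travel of the stage carriage in m, 0 = fully in, 0.105 = fully out at the load stop. Moves along the microscope's -y.
- microscope: digital measuring microscope, fixed. Origin: centre of the underside of its 280 (x) x 480 (y) mm base, z up; front at -y, column at +y. Optical head: 50 mm around the axis x 0, y 20 mm, from 172 to 450 mm high; focus block, knobs and column behind it (y 70 to 220 mm, 66 mm either side, up to 460 mm high). Stage top 72 mm high; handwheel at (105, -128) mm.
- tray_tab (a point): middle of the tray's upright finger tab, the place to grasp: 50 mm wide along the tray's x, 10 mm thick along the tray's y, at the tray's -y end; it reaches 15 mm above this point and 23 mm below it to the tray's top face. Axes as the tray's, parallel to the microscope's at the start. The pocket is 78 mm from the tab along +y.
- tray: white plastic sample tray, 85 (x) x 128 (y) x 8 mm, with the upright tab at its -y end and one round pocket; about 0.15 kg with hidden variation. Origin: centre of its underside; z up. It lies loose on the stage between two 4 mm high side guides (along y), ball under the optics, and rides along with the stage.
- tray_pocket (a point): centre of the pocket at the height of the resting ball's centre: 19 mm toward +y of the tray's middle and 15 mm above its underside. The pocket is 24 mm in diameter and 3 mm deep.
- tray_code (a point): centre of the dot code on the underside of the tray (the middle of the underside). Axes as the tray's.
- ball_center (a point): centre of the polished steel wear-test ball, 20 mm in diameter, 33 g, loose in the tray's pocket; it rolls out over the rim if the tray is tipped by about 45 degrees or jerked.
- reader_window (a point): centre of the dark upward window of the code reader, a fixed white low housing 120 x 100 x 45 mm on the bench; this point lies on its top face, 45 mm above the bench.
- cleaner: lens cleaner bottle, 44 mm in diameter, 105 mm tall, not to be disturbed. Origin: centre of its underside.
- jar: small lidded amber jar, 54 mm in diameter, 55 mm tall, not to be disturbed. Origin: centre of its underside.
- tweezers: steel tweezers lying on the bench, 135 mm long, 9 mm high, not to be disturbed. Origin on its underside.
There are look-alikes about, which are no part of the job. What is shaped like the tray but orange or purple is not meant.

How it is judged:
By the outcome, as a careful person would: the job done as asked, in the order asked, and still so for the second after the job is handed in, while the arm keeps its last pose, push and grip.
It also fails if it takes over 72 s, if anything falls off the work surface, if the arm or the gripper's body presses on something with over 40 N, if the wrist force passes 120 N, or if a joint passes its speed limit or range.

ROBOT

A 7-joint arm with a two-finger parallel gripper is mounted at the origin on the work surface. World frame = base frame: x ahead of the robot, y to its left, z up, the work surface at z = 0. Lengths are in m, angles in rad, forces in N, time in s.
With the tool pointing down it reaches from about 0.425 to 0.95 m from the base axis. Payload 4.7 kg.
Tool frame: the origin (TCP) lies on the centre line of the jaws, within the pads' length; the fingertips stand robot.nose_length ahead of it and the grasp point (between the pads) lies 8 mm behind it (robot.nose_length is the distance from the TCP to the fingertips, in m); z points along the fingers, x is the direction in which the jaws open and shut, and the axes are right-handed (so a half turn about z gives the same grasp; the last joint's range is limited). The gripper opens to 85 mm and grips with 20 to 120 N. Pads are 22 mm wide; open, the fingers measure 114 mm over their backs; the gripper's body (76 mm by 85 mm) begins 54 mm behind the grasp point. The pads swing forward as they close: fully open they stand 13 mm farther back than shut.
Start: joints at [-1.314, 0.469, -0.049, 1.532, 0.024, 1.141, -0.082], TCP at [0.19, 0.648, 0.242] pointing down, gripper open.
Joint ranges: [-2.59, 2.59], [-0.33, 1.99], [-1.39, 1.29], [0.1, 2.45], [-1.04, 4.18], [0.21, 1.99], [-2.66, 2.66]. Speed limits (rad/s): [2.57, 2.57, 3.14, 3.14, 3.14, 3.14, 3.14].

INTERFACE

Orientations are given as [roll, pitch, yaw] about the fixed x, y, z axes, in that order (R = Rz(yaw) Ry(pitch) Rx(roll)).
In Python, from plant import robot gives the robot as it stands. Calls block until the motion is done:
- robot.goto(position, orientation): joint-space move of the TCP to a pose.
- robot.move_straight(position, vel=0.15, attitude=None, contact_N=None): straight line of the TCP; attitude=None keeps the orientation; vel is the mean speed in m/s. With contact_N (N) it stops when the force on the tool has changed by that much, and returns True; else False.
- robot.move_joints(angles): joint-space move.
- robot.grip(opening, strength=None): opening from 0.0 (shut) to 1.0 (fully open); strength is the grip in N (None keeps the last); returns when the fingers have stopped.
- robot.sleep(seconds).
- robot.inverse_kinematics(position, orientation): joint angles nearest the present ones, or None.
- robot.sense(): the state.
- robot.grab_frame(name): name is "scene" or "top" or "wrist"; returns a dict with "image" (420x560x3 uint8, red, green, blue), "range_z" (420x560 float32, m along the optical axis (not along the pixel's ray), 0 where there is no reading), "fx", "fy", "cx", "cy" (pixels), "R" (3x3) and "t" (3): a world point X has camera coordinates R X + t. Camera axes: x right, y down, z forward; pixel columns grow to the right and rows downward; lengths in m; the calibration is good to about 2 mm. A picture is of the moment at which its call begins.
A pose or a line that the arm cannot do raises robot.IKError and nothing moves.
- robot.close_job(): hands the job in, once; it reports no verdict.
The state is a dict: "t": time; "joint_pos": joint angles; "joint_velocities": joint speeds; "effort": joint torques, N m; "tcp_pos": TCP position; "tcp_rot": TCP orientation; "wrist_force": force on the tool from outside, world axes, zero at the start; "torque": the same for the moment, N m; "opening": opening from 0.0 (shut) to 1.0 (fully open).
Only numpy, scipy, OpenCV 4.12 (cv2) and the standard library are available. Lean on these libraries where they do the work, as an engineer would, in place of code of your own. Each camera call takes 0.05 s, during which the arm holds its last target.

## Working session

There is one attempt and no reset: what is moved stays moved. The work goes in short steps, each a Python script; the robot and the scene stay as the last script left them, time stands still between calls to the robot, and variables do not carry over. Pictures are saved under pics/ and viewed, and the job is handed in when it is done.

```bash
ls; mkdir -p pics
python3 - <<'E'
from plant import robot
import cv2,pickle
s=robot.sense();print(s, robot.nose_length)
for n in ["scene","top","wrist"]:
    f=robot.grab_frame(n);pickle.dump(f,open(f"pics/{n}0.pkl","wb"))
    cv2.imwrite(f"pics/{n}0.png",f["image"][:,:,::-1]);print(n,f["fx"],f["cx"],f["cy"],f["R"],f["t"])
E
```

```text
pics
{'t': 0.0, 'joint_pos': array([-1.31389296,  0.46946024, -0.04863067,  1.53370709,  0.02411113,
        1.14096232, -0.08229801]), 'joint_velocities': array([ 9.55762180e-04,  7.94887556e-05, -2.13923098e-03, -4.64337219e-04,
       -2.45168704e-03, -4.27126771e-05, -1.65394019e-03]), 'effort': array([-8.58091717e-04, -5.10293663e+01, -4.68900218e-02, -2.37716085e+01,
        1.07028085e-02,  7.67764344e-03,  3.85500655e-06]), 'tcp_pos': array([0.19011462, 0.64709024, 0.24124325]), 'tcp_rot': array([3.14152816e+00, 1.94972044e-03, 1.28506332e+00]), 'wrist_force': array([-0.46841431,  0.30302021, -0.53384303]), 'torque': array([0.00783591, 0.02450297, 0.03982897]), 'opening': 1.0008692651777193} 0.011
scene 539.3114881749179 276.8571335400975 209.04690844308837 [[ 0.72672253  0.68668051  0.01855358]
 [ 0.43795282 -0.44234454 -0.78264209]
 [-0.52921799  0.57688923 -0.62219541]] [-0.37862315 -0.16683761  1.91852565]
top 413.5892688215791 270.7811088208582 212.6773855521662 [[ 0.02168573 -0.99962005 -0.01701401]
 [-0.98631152 -0.01860839 -0.16383932]
 [ 0.16346046  0.02033409 -0.98634031]] [0.01652235 0.55853376 1.36424268]
wrist 328.59850055266145 274.89380737433504 211.0402781756876 [[ 0.28232131  0.95931837 -0.00171343]
 [ 0.90790073 -0.26661168  0.32347253]
 [ 0.30985632 -0.09287881 -0.94623601]] [-0.67347276 -0.04257287  0.38105372]
```

View pics/scene0.png

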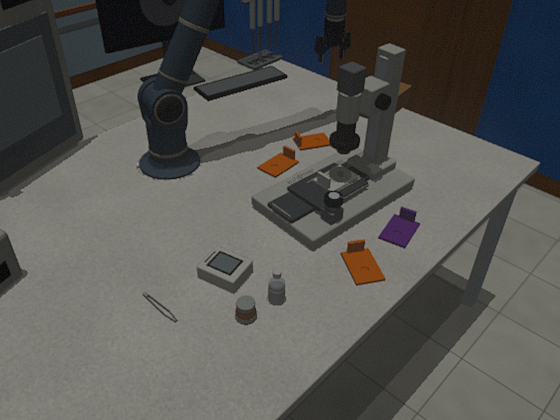

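View pics/top0.png

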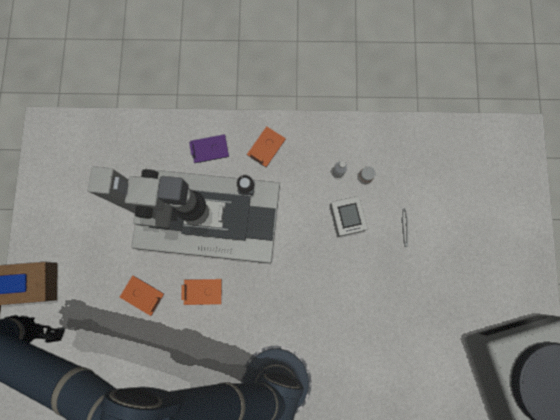

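View pics/wrist0.png

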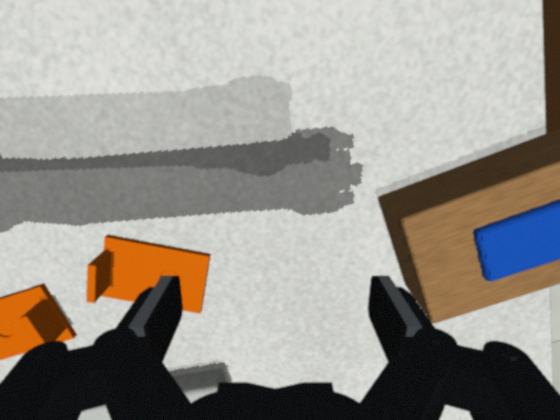

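```bash
cat > h.py <<'E'
import numpy as np,cv2,pickle
def load(n): return pickle.load(open(f"pics/{n}.pkl","rb"))
def pt(f,u,v,d=None):
    d=f["range_z"][int(round(v)),int(round(u))] if d is None else d
    c=np.array([(u-f["cx"])/f["fx"]*d,(v-f["cy"])/f["fy"]*d,d]); return f["R"].T@(c-f["t"])
def onz(f,u,v,z):
    r=f["R"].T@np.array([(u-f["cx"])/f["fx"],(v-f["cy"])/f["fy"],1.]); o=-f["R"].T@f["t"]
    return o+r*(z-o[2])/r[2]
def proj(f,X):
    c=f["R"]@np.asarray(X)+f["t"]; return np.array([f["fx"]*c[0]/c[2]+f["cx"],f["fy"]*c[1]/c[2]+f["cy"]])
def cloud(f):
    v,u=np.mgrid[:420,:560];d=f["range_z"]
    c=np.stack([(u-f["cx"])/f["fx"]*d,(v-f["cy"])/f["fy"]*d,d],-1)
    return (c-f["t"])@f["R"]
def crop(f,u0,v0,w,h,k,name,gain=1.6):
    im=f["image"][v0:v0+h,u0:u0+w,::-1]; im=cv2.resize(np.clip(im*gain,0,255).astype(np.uint8),None,fx=k,fy=k,interpolation=cv2.INTER_CUBIC)
    cv2.imwrite(name,im)
E
python3 - <<'E'
from h import *
f=load("top0"); crop(f,120,140,180,140,4,"pics/topc.png")
g=load("scene0"); crop(g,240,40,200,210,2.8,"pics/scenec.png")
P=cloud(f)
for u,v in [(245,184),(340,168),(367,174),(350,215),(275,200),(262,222),(235,215),(215,212),(265,250),(150,235),(275,185),(228,190),(265,190)]: print(u,v,P[v,u].round(4))
E
```

```text
245 184 [0.6355 0.1113 0.1362]
340 168 [ 0.7087 -0.2028  0.0841]
367 174 [ 0.698  -0.2999  0.0521]
350 215 [ 0.5552 -0.2413  0.0461]
275 200 [0.6018 0.0143 0.0489]
262 222 [0.5234 0.0564 0.0603]
235 215 [0.5427 0.1463 0.0783]
215 212 [0.5503 0.2123 0.086 ]
265 250 [0.4306 0.0445 0.0465]
150 235 [0.4733 0.4359 0.0481]
275 185 [0.6549 0.0154 0.047 ]
228 190 [0.6352 0.1774 0.0433]
265 190 [0.6372 0.0495 0.0445]
```

View pics/topc.png

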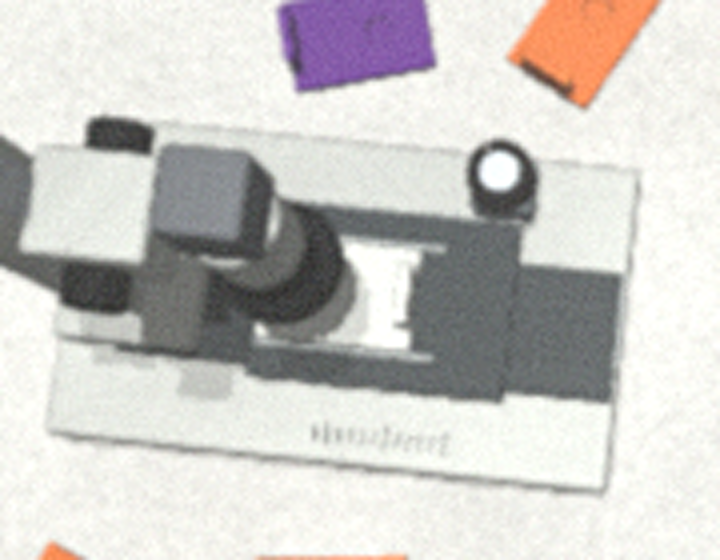

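View pics/scenec.png

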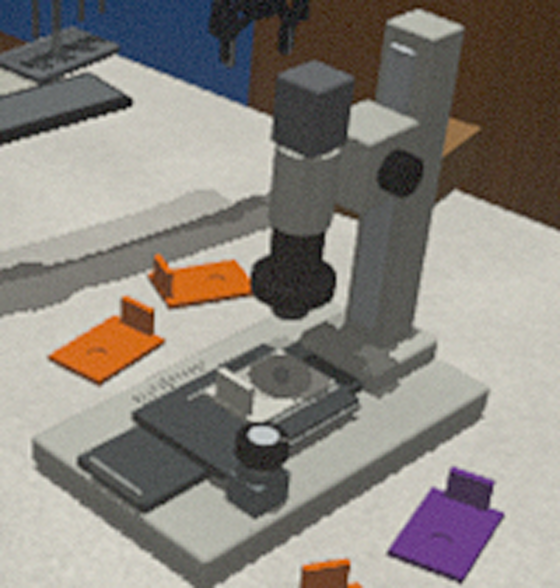

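Run:
```python
from h import *
f=load("top0");P=cloud(f)
c=[onz(f,120+a/4-.375,140+b/4-.375,.046) for a,b in [(638,170),(605,490),(50,432),(150,120)]]
for x in c: print(x.round(4))
d=c[1]-c[0];print(np.linalg.norm(d), np.linalg.norm(c[2]-c[1]));
yaw1=np.arctan2(-d[1],-d[0]); e=c[2]-c[1]; yaw2=np.arctan2(e[1],e[0])-np.pi/2; print("yaw",yaw1,yaw2)
yaw=(yaw1+2*yaw2)/3
R=np.array([[np.cos(yaw),-np.sin(yaw)],[np.sin(yaw),np.cos(yaw)]])
fc=(c[0]+c[1])[:2]/2; org=fc+R@[0,.24]; print("org",org,"hw",org+R@[.105,-.128])
org2=(c[1]+c[2])[:2]/2+R@[.14,0];print("org2",org2, "hw",org2+R@[.105,-.128])
# wheel cloud
hw=(org+R@[.105,-.128])
for n in ["top0","scene0"]:
    g=load(n);Q=cloud(g); m=(np.hypot(Q[...,0]-hw[0],Q[...,1]-hw[1])<.05)&(Q[...,2]>.10)
    q=Q[m];print(n,len(q),np.percentile(q,[2,10,50,90,98],axis=0).round(4)); t=q[q[:,2]>np.percentile(q[:,2],60)];print((t.min(0)+t.max(0))/2)
    bright=m&(g["image"].min(2)>120);v,u=np.nonzero(bright);print("cap px",u.mean(),v.mean(),len(u),Q[bright].mean(0))
# reader
m=(abs(P[...,0]-.555)<.09)&(abs(P[...,1]+.24)<.09)&(P[...,2]>.03)&(P[...,2]<.06)
v,u=np.nonzero(m);r=cv2.minAreaRect(np.c_[u,v].astype(np.float32));print("reader",r,[onz(f,*p,.045).round(4) for p in cv2.boxPoints(r)],onz(f,*r[0],.045))
crop(f,315,150,110,110,5,"pics/reader.png")
```

```text
[0.6655 0.0014 0.046 ]
[0.3905 0.0239 0.046 ]
[0.4295 0.4943 0.046 ]
[0.7028 0.4275 0.046 ]
0.2759415904264264 0.4720011416501489
yaw -0.0817504868855325 -0.08256596513492886
org [0.54776559 0.25182481] hw [0.64188848 0.11562686]
org2 [0.54951696 0.24759208] hw [0.64363984 0.11139413]
top0 242 [[0.615  0.0891 0.1135]
 [0.6197 0.0954 0.1263]
 [0.639  0.1141 0.1319]
 [0.6599 0.1341 0.1359]
 [0.6657 0.1387 0.1377]]
[0.64112902 0.11305645 0.1361798 ]
cap px 244.18840579710144 182.18840579710144 69 [0.64215551 0.11438635 0.13327774]
scene0 288 [[0.6156 0.0838 0.1051]
 [0.6235 0.0856 0.1108]
 [0.6446 0.1002 0.1282]
 [0.6629 0.1232 0.1329]
 [0.6657 0.1316 0.135 ]]
[0.64034889 0.10722959 0.13391522]
cap px 333.6 194.95 20 [0.63698674 0.11349626 0.13141697]
reader ((348.5000305175781, 215.5), (35.65273666381836, 29.831880569458008), 75.96376037597656) [array([ 0.5997, -0.1728,  0.045 ]), array([ 0.6268, -0.2717,  0.045 ]), array([ 0.508 , -0.2993,  0.045 ]), array([ 0.4815, -0.2017,  0.045 ])] [ 0.55354578 -0.23644727  0.045     ]
```

View pics/reader.png

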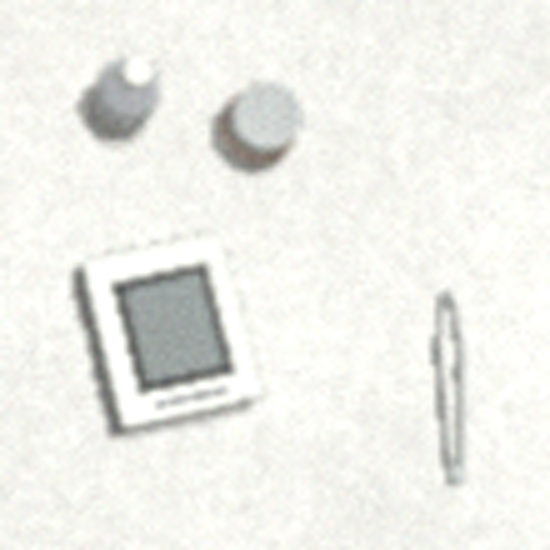

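Run:
```python
from plant import robot
from h import *
f=load("wrist0");print("cam",-f["R"].T@f["t"])
import math
az=1.285
t0=robot.sense()["t"]
robot.goto([.45*math.cos(az),.45*math.sin(az),.30],[math.pi,0,az]); s=robot.sense();print(s["t"]-t0,s["tcp_pos"],s["joint_pos"].round(3))
for y in [.176-2.2,.176,.176+2.2]:
    print(y,robot.inverse_kinematics([.642,.114,.2],[math.pi,0,y]))
az=.02
print(robot.inverse_kinematics([.45*math.cos(az),.45*math.sin(az),.30],[math.pi,0,az]))
```

```text
cam [0.11071575 0.67011619 0.37318396]
0.9249999999999999 [0.12713882 0.43284217 0.30022789] [-1.306  0.049 -0.076  1.955  0.004  1.136 -0.098]
-2.024 [-0.93548112  0.70774733  1.1107913   1.68052612 -0.67778586  1.19168303
 -1.6769513 ]
0.176 [-0.72977202  0.5461896   0.71575488  1.66982816 -0.39761475  1.07636677
  0.28199615]
2.3760000000000003 [-0.55817936  0.4922347   0.45128724  1.65971836 -0.24060806  1.04504297
  2.34399535]
[-0.90312459  0.01744362  0.81815481  1.99458163 -0.01404347  1.13512419
 -0.05911875]
```

Run:
```python
from plant import robot
from h import *
import math
q=robot.sense()["joint_pos"].copy(); t0=robot.sense()["t"]
q[0]=-0.12;q[2]=0;q[4]=0;q[6]=0
robot.move_joints(q);s=robot.sense();print(s["t"]-t0,s["t"],s["tcp_pos"],s["tcp_rot"])
f=robot.grab_frame("wrist");pickle.dump(f,open("pics/w1.pkl","wb"));cv2.imwrite("pics/w1.png",f["image"][:,:,::-1])
for y in [.176-2.2,.176,.176+2.2]:
    print(y,robot.inverse_kinematics([.642,.114,.2],[math.pi,0,y]))
```

```text
1.925 3.0 [0.4528629  0.01335216 0.3001465 ] [-3.14127220e+00 -1.09087614e-03  1.22368252e-01]
-2.024 [-0.38317069  0.4688235   0.19999568  1.64865135 -0.10460952  1.03459549
 -2.17468362]
0.176 [-0.20532253  0.46730188 -0.04906515  1.63698194  0.02565295  1.03793697
 -0.08616817]
2.3760000000000003 [-0.05067577  0.4825062  -0.2669079   1.62677998  0.14145037  1.05130792
  2.01710959]
```

View pics/w1.png

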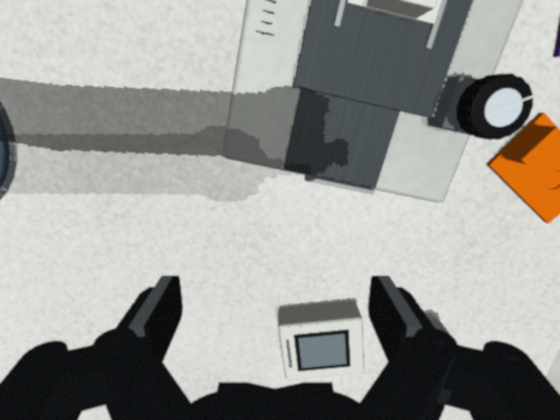

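Run:
```python
from h import *
f=load("w1");P=cloud(f)
a=onz(f,223,157,.045);b=onz(f,443,201.5,.045);d=b-a;print(a,b,np.linalg.norm(d),np.arctan2(d[1],d[0]))
print("base z",P[170,410],P[120,250])
im=f["image"].astype(int)
# wheel cap: bright region
m=np.zeros((420,560),np.uint8);m[75:140,455:535]=1
dark=((im.max(2)<60)&(m>0)&(P[...,2]>.09)); cap=(m>0)&(im.min(2)>130)&(P[...,2]>.1)
v,u=np.nonzero(cap);(c,ax,an)=cv2.fitEllipse(cv2.convexHull(np.c_[u,v].astype(np.float32)));zt=np.median(P[cap][:,2]);print("cap",c,ax,zt,onz(f,*c,zt),np.percentile(P[cap][:,2],[5,95]))
w=(m>0)&(P[...,2]>.09);q=P[w];print("wheel z",np.percentile(q[:,2],[2,50,90,98]))
v,u=np.nonzero(w);r=cv2.minEnclosingCircle(np.c_[u,v].astype(np.float32));print(r)
rim=w&~cap&(P[...,2]>.125);q=P[rim];print("rim",(q.min(0)+q.max(0))/2,q.max(0)-q.min(0))
# window
mm=np.zeros((420,560),bool);mm[325:375,285:358]=1
win=mm&(im.max(2)<150);win=win.astype(np.uint8)
n,l,st,ce=cv2.connectedComponentsWithStats(win);i=1+np.argmax(st[1:,4]);v,u=np.nonzero(l==i)
r=cv2.minAreaRect(np.c_[u,v].astype(np.float32));bx=cv2.boxPoints(r);W=[onz(f,*p,.045) for p in bx];print("win",r,np.mean(W,0),[x.round(4) for x in W],P[350,320])
```

```text
[0.39075801 0.0236343  0.045     ] [0.66389886 0.00170022 0.045     ] 0.27402012186905955 -0.08013122293528586
base z [0.6133355  0.0352612  0.04536744] [0.41826878 0.06942573 0.04564004]
cap (497.041015625, 105.12700653076172) (63.13740921020508, 81.42205047607422) 0.1329111924116168 [0.63529731 0.11366436 0.13291119] [0.13118795 0.1342486 ]
wheel z [0.11043452 0.13145625 0.13330657 0.1342122 ]
((497.68182373046875, 108.5), 42.98408889770508)
rim [0.55570356 0.11203884 0.27855205] [0.22559604 0.05442728 0.30691429]
win ((322.4463195800781, 349.9269104003906), (36.77623748779297, 54.604312896728516), 84.64418029785156) [ 0.55426871 -0.2399022   0.045     ] [array([ 0.5086, -0.2167,  0.045 ]), array([ 0.5839, -0.1988,  0.045 ]), array([ 0.6016, -0.2625,  0.045 ]), array([ 0.5229, -0.2816,  0.045 ])] [ 0.55042829 -0.23889823  0.04594726]
```

Run:
```python
from plant import robot
from h import *
import math
y=.176-2.2
robot.goto([.6415,.1145,.20],[math.pi,0,y]);s=robot.sense();print(s["t"],s["tcp_pos"],s["tcp_rot"],s["joint_pos"].round(3))
f=robot.grab_frame("wrist");pickle.dump(f,open("pics/w2.pkl","wb"));cv2.imwrite("pics/w2.png",f["image"][:,:,::-1])
f=robot.grab_frame("top");pickle.dump(f,open("pics/t2.pkl","wb"));crop(f,120,140,180,140,4,"pics/t2.png")
```

```text
4.9333 [0.64148192 0.11436005 0.20026386] [-3.14133279e+00  1.76081809e-04 -2.02380296e+00] [-0.384  0.468  0.2    1.65  -0.104  1.034 -2.176]
```

View pics/w2.png

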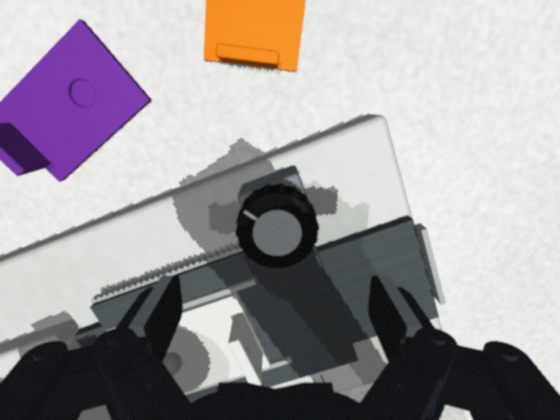

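Run:
```python
from h import *
f=load("w2");P=cloud(f)
print(onz(f,277,232,.1335),P[232,277],P[225,255]); 
w=(P[...,2]>.12)&(P[...,2]<.145);w[:,:230]=0;w[:,330:]=0;w[290:]=0
q=P[w];print((np.percentile(q,1,axis=0)+np.percentile(q,99,axis=0))/2,q.max(0)-q.min(0))
```

```text
[0.64226219 0.11198151 0.1335    ] [0.6420728  0.11207005 0.13299361] [0.65291631 0.12265057 0.13352715]
[0.64230718 0.11235845 0.12807019] [0.05614075 0.0560845  0.0149732 ]
```

Run:
```python
from plant import robot
from h import *
c=robot.move_straight([.642,.113,.111],vel=.1,contact_N=8);s=robot.sense();print(c,s["t"],s["tcp_pos"],s["wrist_force"])
robot.grip(0.5,strength=40);s=robot.sense();print(s["t"],s["opening"],s["tcp_pos"],s["wrist_force"],s["torque"])
q=s["joint_pos"].copy()
q[6]+=0.4;robot.move_joints(q);s=robot.sense();print(s["t"],s["opening"],s["wrist_force"],s["torque"],s["joint_pos"][6])
f=robot.grab_frame("top");pickle.dump(f,open("pics/t3.pkl","wb"));crop(f,120,140,180,140,4,"pics/t3.png")
```

```text
False 6.075 [0.6426098  0.11310847 0.11177248] [-0.10311355 -0.4615679   0.2243015 ]
6.475 0.6362597523999391 [0.64216009 0.11272715 0.11198937] [-1.82272367 -1.64517357  6.68566403] [-0.38414943  0.51294039  0.0441881 ]
6.9417 0.6296963004432674 [0.64071901 1.69726603 0.86575606] [ 0.01128684 -0.03108001  0.13535444] -1.757584135705461
```

View pics/t3.png

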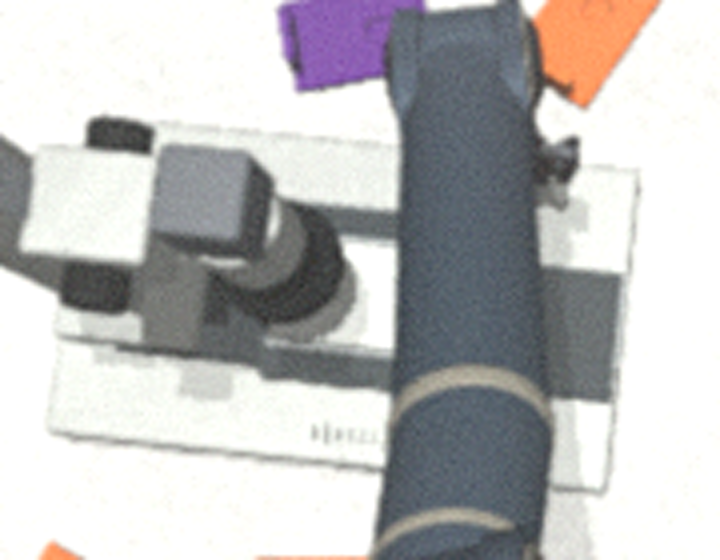

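Run:
```python
from plant import robot
from h import *
q=robot.sense()["joint_pos"].copy()
q0=q.copy()
tg=-1.776
for d in [0.8]*3+[0.3]+[.1]*12:
    tg+=d;q[6]=tg;robot.move_joints(q);robot.sleep(.1);s=robot.sense();print(round(s["t"],2),round(tg,3),s["joint_pos"][6].round(3),s["torque"][2].round(3),s["wrist_force"].round(1),s["opening"].round(3))
    if abs(s["torque"][2])>.3: break
f=robot.grab_frame("scene");pickle.dump(f,open("pics/s4.pkl","wb"));crop(f,240,40,200,210,2.8,"pics/s4.png")
```

```text
Traceback (most recent call last):
AttributeError: 'float' object has no attribute 'round'
```

Run:
```python
from plant import robot
from h import *
q=robot.sense()["joint_pos"].copy();print(q[6])
tg=-.976
for d in [0.8]*2+[0.3]+[.1]*12:
    tg+=d;q[6]=tg;robot.move_joints(q);robot.sleep(.1);s=robot.sense();print(round(s["t"],2),round(tg,3),round(float(s["joint_pos"][6]),3),round(float(s["torque"][2]),3),s["wrist_force"].round(1),round(float(s["opening"]),3))
    if abs(s["torque"][2])>.3: break
f=robot.grab_frame("scene");pickle.dump(f,open("pics/s4.pkl","wb"));crop(f,240,40,200,210,2.8,"pics/s4.png")
```

```text
-0.9773763998356355
8.74 -0.176 -0.176 0.094 [-4.8  3.6  2.9] 0.629
9.62 0.624 0.624 0.109 [-7.   2.3  5.1] 0.633
10.12 0.924 0.924 0.109 [-8.4  1.8  5.6] 0.633
10.47 1.024 1.024 0.133 [-9.2  1.5  6.6] 0.631
10.82 1.124 1.124 0.061 [-7.6  1.   6.7] 0.629
11.17 1.224 1.222 0.148 [-5.9  0.9  5.3] 0.628
11.52 1.324 1.322 -0.191 [ 3.9 -1.8 -1.6] 0.63
11.87 1.424 1.422 0.016 [ 4.7 -2.4 -0.5] 0.631
12.22 1.524 1.522 -0.169 [ 0.9 -4.1  1.8] 0.632
12.57 1.624 1.622 0.026 [ 1.3 -4.3  1.8] 0.629
12.92 1.724 1.721 0.13 [-0.8 -4.9  1.9] 0.634
13.27 1.824 1.82 0.122 [-0.7 -5.7  2.5] 0.628
13.62 1.924 1.92 0.105 [-0.7 -5.2  2.5] 0.634
13.97 2.024 2.021 -0.167 [ 0.7 -4.2  1.3] 0.63
14.32 2.124 2.122 0.029 [ 1.9 -5.1  1.5] 0.634
```

View pics/s4.png

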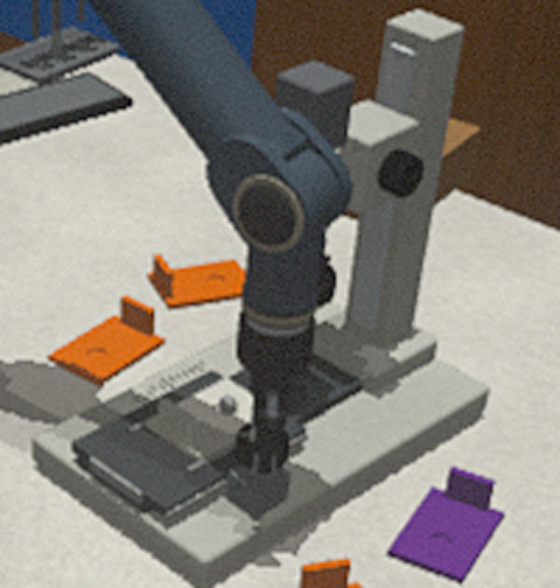

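Run:
```python
from plant import robot
from h import *
robot.grip(1.0);p=robot.sense()["tcp_pos"]
robot.move_straight([p[0],p[1],.21],vel=.15)
q=robot.sense()["joint_pos"].copy();q[6]-=2.0
robot.goto([.47,.0,.30],[np.pi,0,0]);s=robot.sense();print(s["t"],s["tcp_pos"],s["joint_pos"].round(2))
for n in ["wrist","top","scene"]:
    f=robot.grab_frame(n);pickle.dump(f,open(f"pics/{n}5.pkl","wb"))
    cv2.imwrite(f"pics/{n}5.png",f["image"][:,:,::-1])
    if n=="scene": crop(f,240,40,200,210,2.8,"pics/scene5.png")
```

```text
17.4333 [4.70108934e-01 2.68832767e-04 2.99805784e-01] [-0.74  0.07  0.7   1.95 -0.05  1.14 -0.02]
```

View pics/wrist5.png

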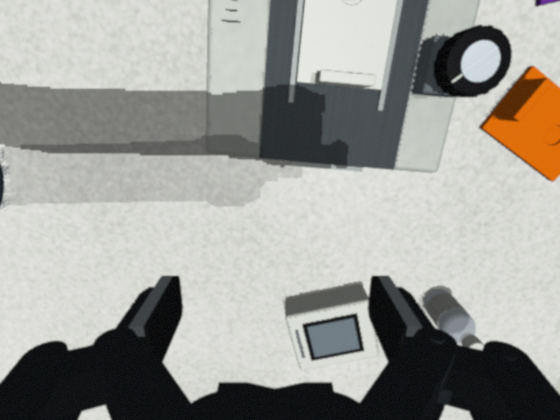

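View pics/scene5.png

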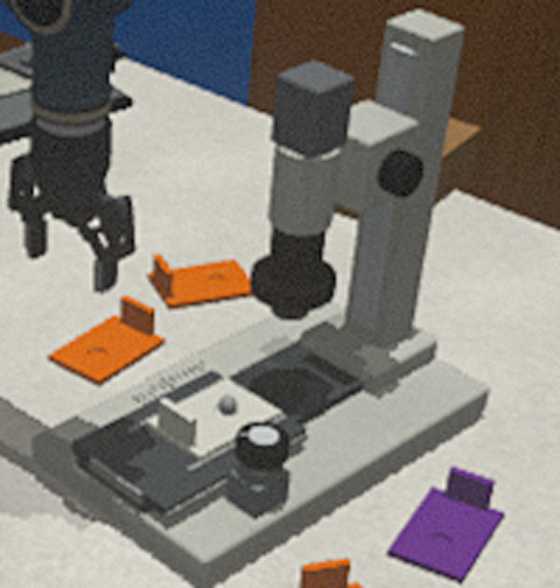

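Run:
```python
from h import *
f=load("wrist5");P=cloud(f);crop(f,240,0,240,180,3.3,"pics/wc5.png",1.0)
m=(P[...,2]>.108)&(P[...,2]<.126);m[:, :300]=0;m[:,400:]=0;m[130:]=0
v,u=np.nonzero(m);q=P[m];print(len(q),u.min(),u.max(),v.min(),v.max(),np.percentile(q,[2,50,98],axis=0).round(4))
r=cv2.minAreaRect(np.c_[u,v].astype(np.float32));print(r)
org=np.array([.5467,.2519]);yaw=-.081;R=np.array([[np.cos(yaw),-np.sin(yaw)],[np.sin(yaw),np.cos(yaw)]])
print("tab exp",org+R@[0,-.163],"center exp",org+R@[0,-.104])
a=onz(f,206,152,.045);b=onz(f,440,171,.045);d=b-a;print(a,b,np.arctan2(d[1],d[0]))
# front tray edge tab base, corners
```

```text
720 318 375 70 86 [[0.5099 0.0944 0.1117]
 [0.5335 0.1002 0.1182]
 [0.558  0.106  0.1199]]
((346.38092041015625, 78.25056457519531), (56.932861328125, 12.751823425292969), 5.440331935882568)
tab exp [0.53351143 0.08943443] center exp [0.53828521 0.14824099]
[0.38987646 0.02379423 0.045     ] [0.66768871 0.00129084 0.045     ] -0.08082566037754918
```

View pics/wc5.png

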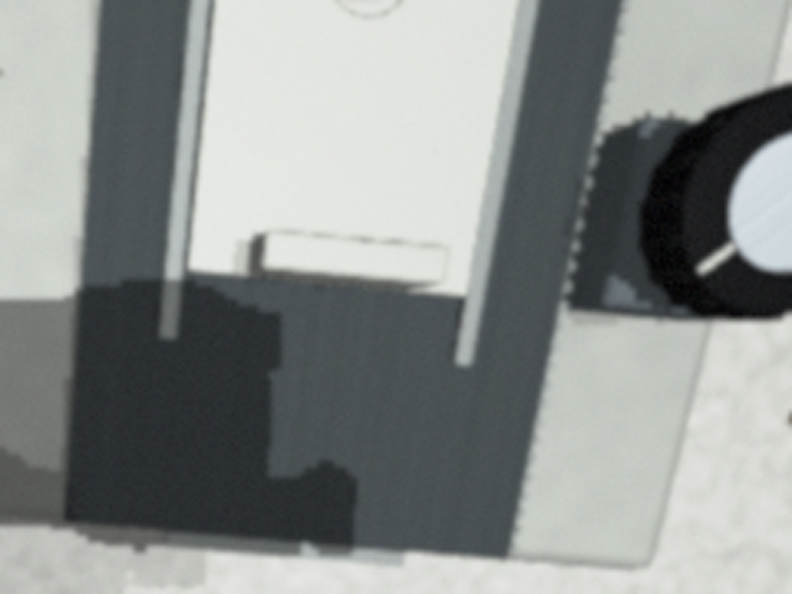

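Run:
```python
from h import *
yaw=-.081;R=np.array([[np.cos(yaw),-np.sin(yaw)],[np.sin(yaw),np.cos(yaw)]]);org=np.array([.5467,.2519])
for n in ["top0","scene0","w1","w2","top5","scene5","wrist5"]:
    f=load(n);P=cloud(f);L=(P[...,:2]-org)@R
    m=(abs(L[...,0])<.035)&(L[...,1]>-.2)&(L[...,1]<-.03)&(P[...,2]>.11)&(P[...,2]<.124)
    q=L[m]
    if len(q): print(n,len(q),np.percentile(q,[2,50,98],axis=0).round(4).tolist(),np.median(P[m][:,2]))
    # stage front edge : z~.072
    k=(abs(L[...,0])<.02)&(L[...,1]<-.06)&(L[...,1]>-.3)&(P[...,2]>.068)&(P[...,2]<.0765)
    if k.sum(): print("   stage front",np.percentile(L[k][:,1],[0,1,3]).round(4),k.sum())
```

```text
top0 53 [[-0.0226, -0.0657], [-0.0001, -0.0611], [0.0237, -0.0556]] 0.11804770789117007
   stage front [-0.2405 -0.2395 -0.2371] 241
scene0 50 [[-0.0253, -0.072], [0.0028, -0.0664], [0.0235, -0.0584]] 0.11507148641295734
   stage front [-0.2466 -0.2446 -0.2435] 215
w1 327 [[-0.0106, -0.0682], [0.0123, -0.0673], [0.0248, -0.0624]] 0.11751743129944896
   stage front [-0.2435 -0.242  -0.2395] 3791
w2 777 [[-0.0208, -0.0671], [0.0055, -0.0638], [0.0258, -0.0578]] 0.1178297748428276
   stage front [-0.2424 -0.2414 -0.2398] 3475
top5 52 [[-0.0236, -0.1548], [0.0008, -0.1503], [0.0257, -0.145]] 0.11847345615939484
   stage front [-0.1743 -0.1725 -0.1711] 65
scene5 55 [[-0.0271, -0.1624], [-0.0009, -0.1558], [0.0226, -0.1489]] 0.11581867243383721
   stage front [-0.2477 -0.2462 -0.2446] 249
wrist5 712 [[-0.0245, -0.1571], [-0.0007, -0.1524], [0.0235, -0.1474]] 0.11821028466829475
   stage front [-0.2434 -0.2422 -0.2403] 3129
```

Run:
```python
from plant import robot
from h import *
robot.goto([.642,.113,.20],[np.pi,0,-.7]);
robot.move_straight([.642,.113,.110],vel=.15,contact_N=8);s=robot.sense();print(s["t"],s["tcp_pos"])
robot.grip(0.4,strength=90);s=robot.sense();print(s["t"],s["opening"],s["torque"],s["wrist_force"].round(1))
q=s["joint_pos"].copy();tg=q[6]
for d in [.1]*9:
    tg+=d;q[6]=tg;robot.move_joints(q);s=robot.sense();print(round(s["t"],2),round(tg,3),round(float(s["joint_pos"][6]),3),round(float(s["torque"][2]),3),s["wrist_force"].round(1),round(float(s["opening"]),3),round(float(s["effort"][6]),3))
    if abs(s["torque"][2])>.6: break
f=robot.grab_frame("wrist");pickle.dump(f,open("pics/w6.pkl","wb"));cv2.imwrite("pics/w6.png",f["image"][:,:,::-1])
```

```text
19.25 [0.64271932 0.11268025 0.11127376]
19.6583 0.6226035620321655 [ 0.33861851  1.01736556 -0.1116036 ] [-4.6  1.6  8.2]
19.91 -0.417 -0.42 -0.396 [ 0.1 -0.1  0. ] 0.617 0.424
20.16 -0.317 -0.319 0.152 [-0.2  1.6 -0.3] 0.618 -0.063
20.41 -0.217 -0.221 0.117 [0.7 5.5 1.6] 0.62 -0.036
20.66 -0.117 -0.123 -0.877 [-1.   6.3  2.4] 0.619 0.886
```

View pics/w6.png

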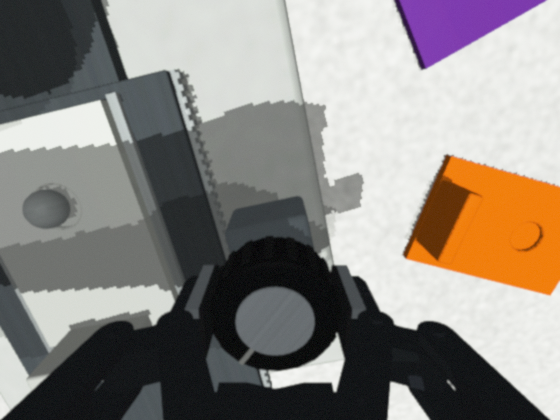

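```bash
cat >> h.py <<'E'
def mark(f,a,b,z=.1335):
    d=onz(f,*a,z)-onz(f,*b,z);return np.arctan2(d[1],d[0])
def tab(f,org=(.5467,.2519),yaw=-.081):
    R=np.array([[np.cos(yaw),-np.sin(yaw)],[np.sin(yaw),np.cos(yaw)]]);P=cloud(f);L=(P[...,:2]-org)@R
    m=(abs(L[...,0])<.035)&(L[...,1]>-.2)&(L[...,1]<-.03)&(P[...,2]>.11)&(P[...,2]<.124)
    return m.sum(),np.percentile(L[m],[2,50,98],axis=0).round(4).tolist()
E
python3 - <<'E'
from h import *
from plant import robot
f=load("wrist5");g=load("w6");e=load("w2")
print(mark(e,(250,215),(277,232)),mark(f,(452,79),(484,60)),mark(g,(247,357),(275,320)))
for a in (f,): print(onz(a,484,60,.1335))
print(onz(g,275,320,.1335))
h=robot.grab_frame("scene");pickle.dump(h,open("pics/s6.pkl","wb"));print(tab(h)) if 1 else 0
print(robot.sense()["torque"],robot.sense()["tcp_rot"])
P=cloud(g);print(P[205,45],"ball")
E
```

```text
0.5210754016401999 -2.5933070698457863 -2.4435161409816395
[0.64380799 0.11327812 0.1335    ]
[0.64182342 0.11450995 0.1335    ]
(np.int64(54), [[-0.0259, -0.163], [-0.0004, -0.1568], [0.023, -0.1476]])
[ 1.14060556  0.15197114 -0.91119906] [-3.13643339e+00  2.79682522e-03 -3.05028405e-01]
[0.54734228 0.18186762 0.09426376] ball
```

Run:
```python
from plant import robot
from h import *
s=robot.sense();q=s["joint_pos"].copy();tg=-.117
for i,d in enumerate([.1]*4):
    tg+=d;q[6]=tg;robot.move_joints(q);s=robot.sense();print(round(s["t"],2),round(tg,3),round(float(s["joint_pos"][6]),3),round(float(s["torque"][2]),3),s["wrist_force"].round(1),round(float(s["opening"]),3),round(float(s["effort"][6]),3))
    f=robot.grab_frame("wrist");pickle.dump(f,open(f"pics/w7{i}.pkl","wb"));crop(f,180,210,200,170,2,f"pics/w7{i}.png",1.3)
ims=[cv2.imread(f"pics/w7{i}.png") for i in range(4)]
cv2.imwrite("pics/w7.png",np.vstack([np.hstack(ims[:2]),np.hstack(ims[2:])])[:600])
```

```text
21.01 -0.017 -0.02 0.089 [-3.4 -4.3  3.6] 0.618 -0.085
21.31 0.083 0.08 0.101 [-3.3  0.3  2.5] 0.619 -0.046
21.61 0.183 0.177 -1.51 [-4.7  1.5  4.6] 0.616 1.564
21.91 0.283 0.281 0.118 [-5.2 -5.2  4.5] 0.617 -0.092
```

View pics/w7.png

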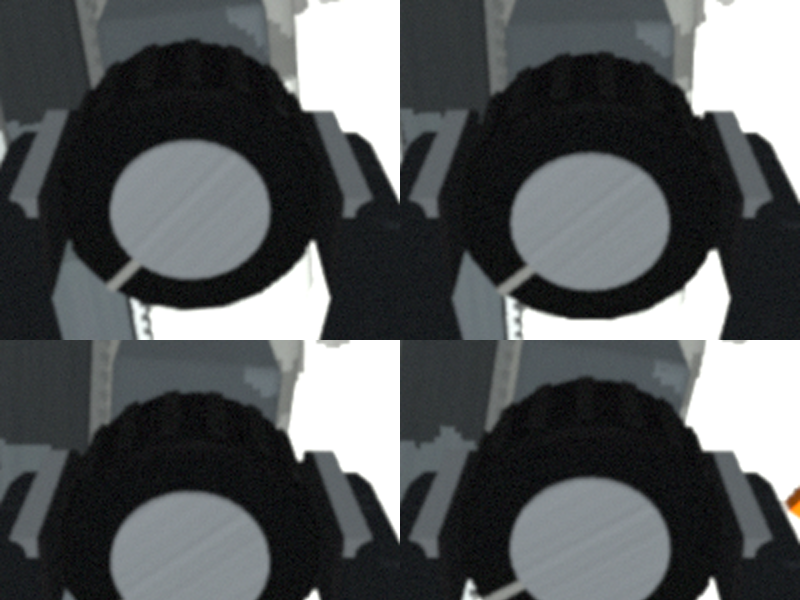

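Run:
```python
from plant import robot
from h import *
s=robot.sense();q=s["joint_pos"].copy();tg=.283
for i in range(12):
    tg+=.03;q[6]=tg;robot.move_joints(q);s=robot.sense();T=float(s["torque"][2]);print(round(s["t"],2),round(tg,3),round(T,3))
    if T<-.45: break
f=robot.grab_frame("wrist");pickle.dump(f,open(f"pics/w8.pkl","wb"))
robot.grip(1.0);s=robot.sense();p=s["tcp_pos"];print(s["t"],s["torque"])
robot.move_straight([p[0],p[1],.21],vel=.2)
robot.goto([.47,.0,.30],[np.pi,0,0]);s=robot.sense();print(s["t"],s["tcp_pos"],s["joint_pos"].round(2))
for n in ["wrist","top","scene"]:
    f=robot.grab_frame(n);pickle.dump(f,open(f"pics/{n}9.pkl","wb"));print(tab(f))
    cv2.imwrite(f"pics/{n}9.png",f["image"][:,:,::-1])
```

```text
22.21 0.313 -2.973
22.6833 [ 0.01729643 -0.02618592 -0.00997326]
24.225 [0.47049157 0.00127175 0.29962813] [-0.97  0.08  0.96  1.96 -0.07  1.14  0.01]
(np.int64(707), [[-0.0245, -0.1575], [-0.0004, -0.1527], [0.0235, -0.1478]])
(np.int64(48), [[-0.0234, -0.1551], [0.0007, -0.151], [0.0258, -0.1453]])
(np.int64(57), [[-0.0251, -0.1629], [0.0004, -0.1575], [0.0224, -0.1476]])
```

View pics/wrist9.png

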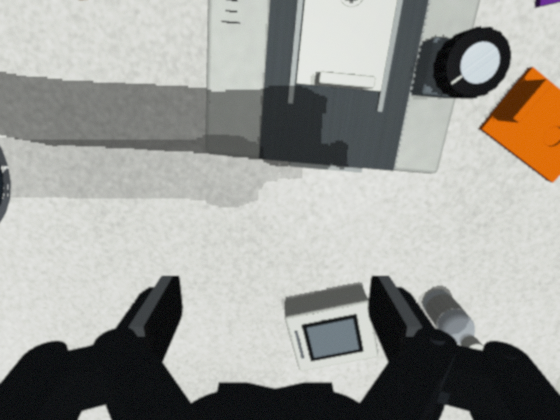

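```bash
cat > cfg.py <<'E'
import numpy as np
yaw=-.081;org=np.array([.5467,.2519]);R2=np.array([[np.cos(yaw),-np.sin(yaw)],[np.sin(yaw),np.cos(yaw)]])
T=org+R2@[0.0,-.1517]; O=[np.pi,0,yaw+np.pi/2]
E
python3 - <<'E'
from plant import robot
from h import *
from cfg import *
print(T)
q=robot.sense()["joint_pos"].copy()
robot.grip(.5,strength=60)
robot.goto([*T,.19],O);s=robot.sense();print(s["t"],s["tcp_pos"],s["tcp_rot"],s["joint_pos"].round(2),s["opening"])
f=robot.grab_frame("wrist");pickle.dump(f,open("pics/w10.pkl","wb"));cv2.imwrite("pics/w10.png",f["image"][:,:,::-1]);print(tab(f))
E
```

```text
[0.53442573 0.10069738]
26.1917 [0.53458421 0.10043029 0.19034242] [ 3.14106249e+00 -7.40491183e-05  1.48882182e+00] [-0.78  0.35  0.65  1.93 -0.26  0.94  1.49] 0.5015317394339782
(np.int64(1076), [[-0.0244, -0.1573], [-0.0025, -0.1526], [0.0235, -0.1478]])
```

View pics/w10.png

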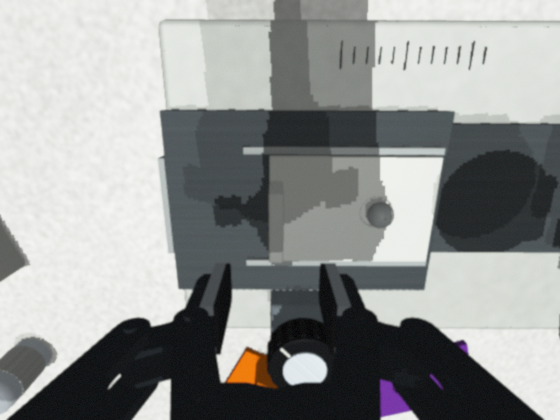

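```bash
sed -i 's/-.1517/-.1525/' cfg.py
python3 - <<'E'
from plant import robot
from h import *
from cfg import *
c=robot.move_straight([*T,.097],vel=.08,contact_N=6);s=robot.sense();print(c,s["t"],s["tcp_pos"],s["wrist_force"])
robot.grip(0.0,strength=60);s=robot.sense();print(s["t"],s["opening"],s["tcp_pos"],s["wrist_force"],s["torque"])
f=robot.grab_frame("wrist");cv2.imwrite("pics/w11.png",f["image"][:,:,::-1])
E
```

```text
False 27.5583 [0.53480585 0.09995605 0.09751726] [ 1.68881145 -0.04670407 -0.64797405]
27.95 0.10663187321064252 [0.53469647 0.10004779 0.09748982] [-0.05214743 -0.48954662  3.74357531] [-0.00239715  0.1356972  -0.03548628]
```

View pics/w11.png

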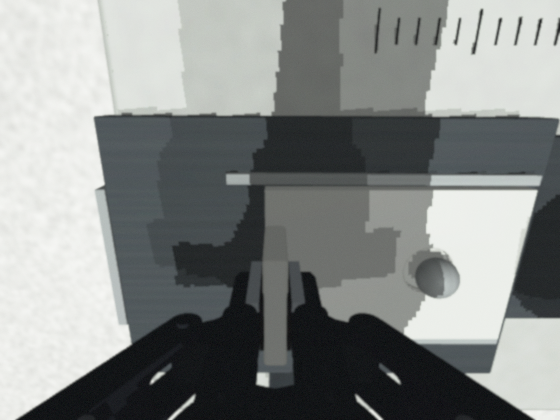

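Run:
```python
from plant import robot
from h import *
from cfg import *
p=robot.sense()["tcp_pos"]
robot.move_straight([p[0],p[1],p[2]+.008],vel=.03);s=robot.sense();print(s["t"],s["wrist_force"],s["torque"],s["opening"])
robot.move_straight([p[0],p[1],.1510],vel=.05);s=robot.sense();print(s["t"],s["tcp_pos"],s["tcp_rot"],s["wrist_force"],s["torque"])
f=robot.grab_frame("scene");pickle.dump(f,open("pics/s12.pkl","wb"));crop(f,180,40,260,210,2.8,"pics/s12.png")
for n in ["w1","wrist5","wrist9"]:
    f=load(n);P=cloud(f);im=f["image"].astype(int)
    m=(abs(P[...,0]-.555)<.05)&(abs(P[...,1]+.24)<.05)&(P[...,2]>.035)&(P[...,2]<.055)&(im.max(2)<150)
    k,l,st,ce=cv2.connectedComponentsWithStats(m.astype(np.uint8));i=1+np.argmax(st[1:,4]);v,u=np.nonzero(l==i)
    W=np.array([onz(f,a,b,.045)[:2] for a,b in zip(u,v)]).astype(np.float32);print(n,cv2.minAreaRect(W))
f=load("top0");P=cloud(f);im=f["image"].astype(int)
m=(abs(P[...,0]-.555)<.05)&(abs(P[...,1]+.24)<.05)&(im.max(2)<110)
k,l,st,ce=cv2.connectedComponentsWithStats(m.astype(np.uint8));i=1+np.argmax(st[1:,4]);v,u=np.nonzero(l==i)
W=np.array([onz(f,a,b,.045)[:2] for a,b in zip(u,v)]).astype(np.float32);print("top",cv2.minAreaRect(W))
```

```text
28.4333 [-0.09582593  0.74589014 -1.95492062] [-0.12472989  0.03756271  0.01363594] 0.10606789512427903
29.4917 [0.53438223 0.09999086 0.15069844] [-3.14094872e+00  2.29246367e-04  1.48979885e+00] [ 0.46783234  0.65472563 -2.39480576] [-1.32285092e-01 -2.88124926e-05 -6.15875624e-02]
w1 ((0.5540186166763306, -0.24002307653427124), (0.07795677334070206, 0.06615487486124039), 13.657441139221191)
wrist5 ((0.553992509841919, -0.23989355564117432), (0.07824064046144485, 0.06682232022285461), 13.637665748596191)
wrist9 ((0.5538994073867798, -0.23978301882743835), (0.07802794128656387, 0.0670667514204979), 13.6248140335083)
top ((0.5545774698257446, -0.2391141653060913), (0.07712828367948532, 0.06440061330795288), 13.589987754821777)
```

View pics/s12.png

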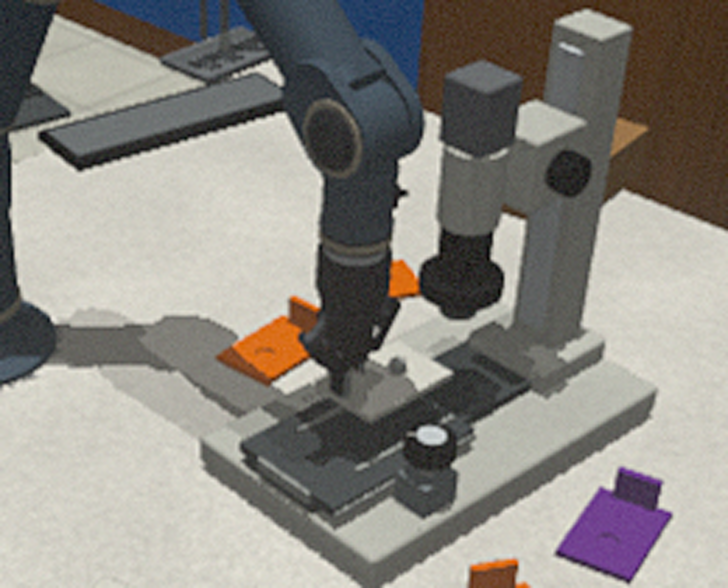

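Run:
```python
from plant import robot
from h import *
from cfg import *
W=np.array([.554,-.2397]);G=W-R2@[0,.059];print(G)
robot.move_straight([*G,.1510],vel=.09);s=robot.sense();print(s["t"],s["tcp_pos"],s["tcp_rot"],s["wrist_force"],s["torque"],s["opening"],s["joint_pos"].round(2))
for n in ["wrist","top","scene"]:
    f=robot.grab_frame(n);pickle.dump(f,open(f"pics/{n}13.pkl","wb"))
    cv2.imwrite(f"pics/{n}13.png",f["image"][:,:,::-1])
f=load("scene13");crop(f,150,160,200,160,3.5,"pics/scene13c.png")
```

```text
[ 0.54922622 -0.29850656]
34.125 [ 0.54926439 -0.29833722  0.15100056] [-3.14158487e+00 -1.17254257e-04  1.49005432e+00] [-0.01145953  0.57719839 -1.54641178] [-0.09306049  0.00768017  0.0187919 ] 0.10310107316844255 [-0.02  0.54  0.63  1.78 -0.38  0.95  2.26]
```

View pics/wrist13.png

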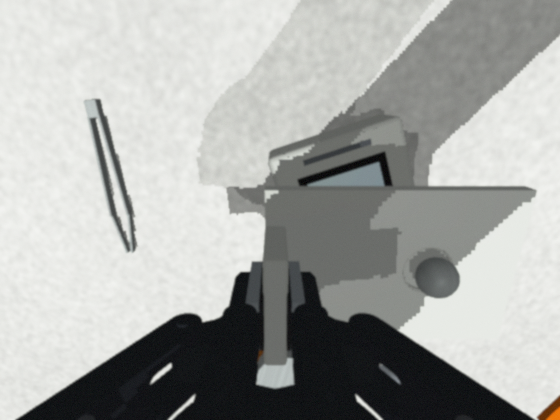

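View pics/scene13c.png

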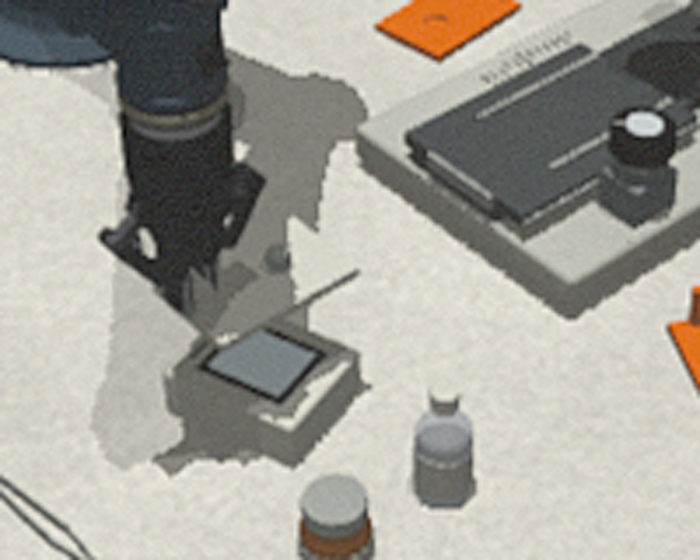

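View pics/top13.png

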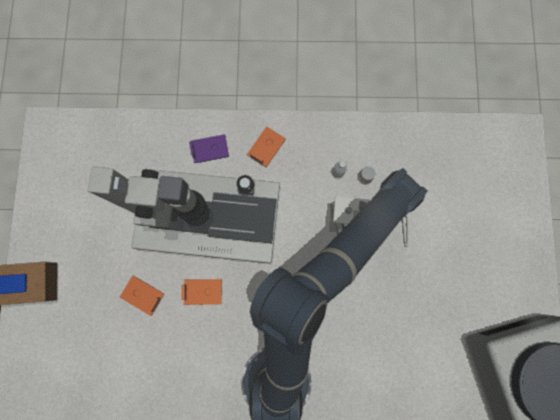

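Run:
```python
from h import *
from cfg import *
f=load("wrist13");P=cloud(f);W=np.array([.554,-.2397])
L=(P[...,:2]-W)@R2
m=(abs(L[...,0])<.06)&(abs(L[...,1])<.075)&(P[...,2]>.118)&(P[...,2]<.137)
m[:, :268]=0;m[:190]=0
A=np.c_[L[m],np.ones(m.sum())];w=np.linalg.lstsq(A,P[m][:,2],rcond=None)[0];r=P[m][:,2]-A@w;k=abs(r)<.0015
w=np.linalg.lstsq(A[k],P[m][k,2],rcond=None)[0];print("plane slopes,z at centre",w, m.sum(),k.sum(),"deg",np.degrees(w[:2]))
# visible tray corners on top plane z=w[2]
for c in [(266,188),(535,188)]: print("corner local",((onz(f,*c,w[2])[:2]-W)@R2).round(4))
b=P[275,437];print("ball",b,((b[:2]-W)@R2))
s=load("scene13");Q=cloud(s);Ls=(Q[...,:2]-W)@R2;q=(abs(Ls[...,0])<.06)&(abs(Ls[...,1])<.075)&(Q[...,2]>.118)&(Q[...,2]<.145);print("scene",q.sum(),np.percentile(Ls[q],[2,98],axis=0).round(3),np.median(Q[q][:,2]))
```

```text
plane slopes,z at centre [ 1.47616037e-05 -1.66662051e-03  1.33701045e-01] 29526 28583 deg [ 0.00084578 -0.09549032]
corner local [-0.0432 -0.0637]
corner local [-0.0432  0.0623]
ball [ 0.55019328 -0.22342931  0.14771064] [-0.00511073  0.01590934]
scene 969 [[-0.041 -0.066]
 [ 0.042  0.059]] 0.13219783277897415
```

Run:
```python
from plant import robot
import numpy as np
robot.sleep(.5);s=robot.sense();print(s["t"],s["tcp_pos"],np.abs(s["joint_velocities"]).max(),s["opening"],s["wrist_force"])
robot.close_job()
```

```text
34.775 [ 0.54922575 -0.29852064  0.15099681] 0.0009569918495416149 0.10660518990052653 [ 0.31074127  0.30404211 -1.50311419]
the job is handed in; nothing more can be done
```

I wound the stage out to its load stop and lifted the tray off by its tab. I handed the job in at 34.8 s, holding the tray level over the reader window with the ball in its pocket.

**Handwheel:** It took two grasps. The first, at 40 N, slipped over the flutes near the end of its turn, so I regrasped at 90 N.

**Load stop:** The wheel resisted with about 3 N m, against 0.12 N m to turn freely, and the stage did not move any further.

**Last checks on the tray:**
- The underside was about 80.7 mm above the window.
- The tray's middle was within about 1 mm of the window's middle.
- The tilt was about 0.1°.
- In the last pictures the ball was in its pocket and the other objects looked undisturbed. I judged the objects by eye and did not measure them.

**One disagreement:** The tab ended about 10 mm short of where my estimate put it for a fully-out stage, taking the ball to start exactly under the optics. I trusted the stop torque and the unchanged stage position, and put the gap down to how the tray was lying on the stage and to calibration error.

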